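# Anodising check on a snare throw-off

## Task

Check the anodising on the snare throw-off: lower it over the two pins of the locating fixture until its flange rests flush on the block (either way round) and let go of it, then take the coating pen out of its rest and press its sprung tip lightly onto the etched ring on the flange, with the tip inside the ring, the pen upright and the sleeve pushed in about half way, neither barely touching nor bottomed. Finish while still holding the pen there, and leave the other parts on the counter where they lie.

Things in the scene. Friction and masses are not known exactly. Their poses are not given: they have to be found in the camera images.
- throwoff_mid (a point): Snare throw-off, 160 g, flat on the counter: flange 112 x 46 x 6 mm with a flat-sided housing 36 (x) x 24 (y) mm on it, top 36 mm above the underside; grasp it across y. This point: housing centre, 18 mm above the underside, midway between the 9.8 mm holes at x = +-33 mm. Flange from x = -45 to +67 mm. Lever above the housing's -x end, to 64 mm above the underside; knob on its +x face.
- spot (a point): The marked spot on the throw-off: centre of an etched thin ring, 18 mm across, on the upper face of the longer end of the flange, 53 mm from throwoff_mid along its +x axis and 6 mm above the flange's underside. z is up, square to the flange.
- fixture_seat (a point): Locating fixture, fixed: base 166 x 92 mm, block 144 x 60 mm. This point: on the block's flat top, 22 mm above the counter, midway between two upright 8 mm pins at x = +-33 mm, 16 mm high above this face, the upper 6 mm tapered. z up. With the throw-off seated, throwoff_mid is 18 mm above this point, its x axis along or against this one.
- probe_mid (a point): Coating thickness pen, 92 g, upright in its rest, tip down, 135 mm long. This point: centre of its body, 26 (x) x 22 (y) x 90 (z) mm; grasp it here or up to 20 mm higher, on either pair of faces. z runs up the pen, away from the tip. Below the body a 16 mm round nose, then the sprung sleeve, whose end face (the tip), sleeve out, is 90 mm below this point on the pen's axis.
- probe_tip (a point): Centre of the end face of the pen's sprung sleeve (round, 10 mm in diameter, flat end). It moves with the sleeve.
- sleeve (a joint): How far the pen's sprung sleeve is pushed in, m: 0 fully out, 0.010 bottomed. It takes about 1 N to start moving and 0.4 N more per mm: 3 N at half way, 5 N at the end of its travel.
- rest: The pen's bench rest, fixed: a block 72 x 72 mm, 55 mm high, rubber foot 84 x 84 mm, a round 23 mm hole 50 mm deep in the middle. The pen's body stands on its top face, nose and sleeve hanging free in the hole: lift the pen straight up at least 50 mm to clear it. Origin under its centre.
- lug0: Nickel bridge lug, 72 x 18 mm, 30 mm high, lying on its two feet; origin under its centre. A bystander: leave it alone.
- lug1: Nickel bridge lug, 72 x 18 mm, 30 mm high, lying on its two feet; origin under its centre. A bystander: leave it alone.
- lug2: Nickel bridge lug, 72 x 18 mm, 30 mm high, lying on its two feet; origin under its centre. A bystander: leave it alone.
- gasket: White plastic gasket ring, 60 mm across, 4 mm high; origin under its centre. A bystander: leave it alone.
- claw: Zinc claw hook, 48 x 22 mm, 21 mm high; origin under its middle. A bystander: leave it alone.
- butt: Butt plate, the small mate of the throw-off: a plate 64 x 40 mm with a low clamp block, 21 mm high, without lever or ring mark; origin under its centre. A bystander: leave it alone.
- key: Drum key, a T of 13 mm bar, 60 x 56 mm; origin under its middle. A bystander: leave it alone.
There are look-alikes about, which are no part of the job. Leave any orange or red look-alike of the part that bears throwoff_mid alone.

How it is judged:
By the outcome, as a careful person would: the job done as asked, in the order asked, and still so for the second after the job is handed in, while the arm keeps its last pose, push and grip.
It also fails if it takes over 61 s, if anything falls off the work surface, if the arm or the gripper's body presses on something with over 40 N, if the wrist force passes 120 N, or if a joint passes its speed limit or range.

## Robot

A 6-joint arm with a two-finger parallel gripper is mounted at the origin on the work surface. World frame = base frame: x ahead of the robot, y to its left, z up, the work surface at z = 0. Lengths are in m, angles in rad, forces in N, time in s.
With the tool pointing down it reaches from about 0.375 to 0.9 m from the base axis. Payload 3.1 kg.
Tool frame: the origin (TCP) lies at the very end of the fingers, on their centre line; the grasp point (between the pads) lies robot.grasp_offset behind it (robot.grasp_offset is the distance from the TCP to the grasp point, in m); z points along the fingers, y is the direction in which the jaws open and shut (so a half turn about z gives the same grasp; the last joint's range is limited). The gripper opens to 87 mm and grips with 3 to 60 N. Pads are 19 mm wide; open, the fingers measure 117 mm over their backs; the gripper's body (75 mm by 190 mm) begins 51 mm behind the grasp point.
Start: joints at [1.04, 0.527, 1.433, -0, 1.181, -0.178], TCP at [0.215, 0.587, 0.223] pointing down, gripper open.
Joint ranges: [-3.08, 3.08], [-0.75, 2.2], [0.22, 2.44], [-1.43, 4.57], [0, 2.65], [-2.85, 2.85]. Speed limits (rad/s): [2.79, 2.79, 3.14, 3.14, 3.14, 3.14].

## Interface

Orientations are given as a unit quaternion [x, y, z, w].
In Python, from rig import robot gives the robot as it stands.
- The arm moves only by the tool drive_tool, never from a script. Its argument "targets" is one flat list of numbers, 6 for each row, row after row: the shift along the tool's x, y, z in cm, then the turn, a rotation vector about the tool's x, y, z in degrees. A call has 1 to 12 rows; each row is the pose to reach, as a shift and turn from the pose commanded when the call began, along the tool's axes at that moment; what a row does not reach only later rows make up. A row lasts 1/12 s, in which the tool goes at most 41.7 mm and 7.16 degrees, less where a joint would pass 70% of its speed; a pose out of reach is approached as far as the arm can. A call with a gripper value outside its range is refused whole. "grip" is the gripper command: -1 is fully open, 1 is shut, values between are in proportion, set as the call begins (left out, the last holds). The fingers move at their own pace and stop on an object; "squeeze" is the grip in N (left out, the last holds). Time passes only in rows, so rows that repeat a pose let the fingers close. It gives the time, the measured TCP pose, the force and the opening at its end, in the units of the state.
- robot.get_obs(): the state, without advancing time (a new reading comes with each control period).
- robot.camera(name): name is "scene" or "top" or "wrist"; returns (picture, depth): 400x640x3 uint8, red, green, blue; 400x640 float32, m along the optical axis (not along the pixel's ray), 0 where there is no reading.
- robot.calibration(name): a dict with "mtx" (3x3 intrinsics, pixels), "R" (3x3) and "t" (3): a world point X has camera coordinates R X + t; the wrist camera has in their place "hand_eye" (4x4, takes a point from camera to tool coordinates, whose origin is the TCP and whose axes are the flange's). Camera axes: x right, y down, z forward; pixel columns grow to the right and rows downward; lengths in m; the calibration is good to about 2 mm. A picture is of the moment at which its call begins: read the wrist's pose just before it. calibration takes no time and is no camera call.
- robot.hand_in(): hands the job in, once; it reports no verdict.
The state is a dict: "time": time; "q": joint angles; "joint_velocities": joint speeds; "joint_torque": joint torques, N m; "position": TCP position; "tool_rot": TCP orientation; "ft_force": force on the tool from outside, world axes, zero at the start; "moment": the same for the moment, N m; "grip_width": finger opening in m.
Only numpy, scipy, OpenCV 4.12 (cv2) and the standard library are available. Lean on these libraries where they do the work, as an engineer would, in place of code of your own. Each camera call takes 0.05 s, during which the arm holds its last target.

## Working session

There is one attempt and no reset: what is moved stays moved. The work goes in short steps, Python scripts to look and compute and a tool call to move; the robot and the scene stay as the last step left them, time stands still between calls to the robot, and variables do not carry over. Pictures are saved under pics/ and viewed, and the job is handed in when it is done.

Besides the shell and the picture viewer there is one more tool, called after "Request:" by a JSON object that holds its "method" and its "body", one argument or row to a line. drive_tool: Moves the arm, as the interface text tells. Its arguments: {"type":"object","properties":{"targets":{"type":"array","items":{"type":"number"}},"grip":{"type":"number"},"squeeze":{"type":"number"}},"required":["targets"]}

```bash
mkdir -p pics; ls; python3 - <<'E'
from rig import robot
import cv2,numpy as np
print(robot.get_obs()); print(robot.grasp_offset)
for n in ["scene","top","wrist"]:
    p,d=robot.camera(n); cv2.imwrite(f"pics/{n}0.png",p[:,:,::-1]); np.save(f"{n}0.npy",d)
    print(n,robot.calibration(n))
E
```

```text
pics
{'time': 0.0, 'q': array([ 1.04051798e+00,  5.28483147e-01,  1.43389506e+00, -2.98337853e-05,
        1.18136017e+00, -1.78503951e-01]), 'joint_velocities': array([ 3.63912412e-03,  1.89501200e-03, -1.11099631e-03, -1.99683494e-05,
        2.02405157e-03,  4.43636215e-04]), 'joint_torque': array([-6.27105401e-04, -4.40033412e+01, -1.76594996e+01,  6.31288067e-02,
        5.82902832e-02, -1.59876358e-04]), 'position': array([0.21496452, 0.58610076, 0.22156349]), 'tool_rot': array([ 1.74976025e-01,  9.84572110e-01, -1.01098152e-03, -3.59368213e-04]), 'ft_force': array([-0.32658241, -0.50027921, -0.38023406]), 'moment': array([-0.00171678, -0.03605838,  0.00299396]), 'grip_width': 0.08707584549316562}
0.0187
scene {'mtx': array([[428.88612755,   0.        , 316.81099758],
       [  0.        , 428.88612755, 202.30100322],
       [  0.        ,   0.        ,   1.        ]]), 'R': array([[ 0.79629188,  0.60477136,  0.01307021],
       [ 0.46290765, -0.59530879, -0.65675258],
       [-0.38940434,  0.52901706, -0.75399285]]), 't': array([-0.50627107, -0.1408629 ,  1.35546889])}
top {'m
[... 183 characters left out ...]
4, -0.9999355 , -0.00623384],
       [-0.99329209, -0.00871154, -0.11530366],
       [ 0.11524192,  0.00728665, -0.99331073]]), 't': array([0.09081813, 0.53892309, 1.25485349])}
wrist {'mtx': array([[280.87097278,   0.        , 320.55164518],
       [  0.        , 280.87097278, 200.93554834],
       [  0.        ,   0.        ,   1.        ]]), 'hand_eye': array([[ 2.37724511e-04, -9.68482685e-01, -2.49080774e-01,
         6.78104109e-02],
       [ 9.99999274e-01,  5.24452087e-04, -1.08478235e-03,
        -9.69287273e-05],
       [ 1.18122385e-03, -2.49080335e-01,  9.68482107e-01,
        -1.61344847e-01],
       [ 0.00000000e+00,  0.00000000e+00,  0.00000000e+00,
         1.00000000e+00]])}
```

View pics/scene0.png

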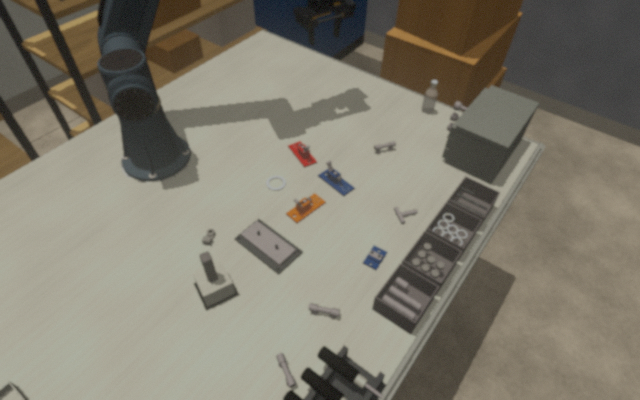

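View pics/top0.png

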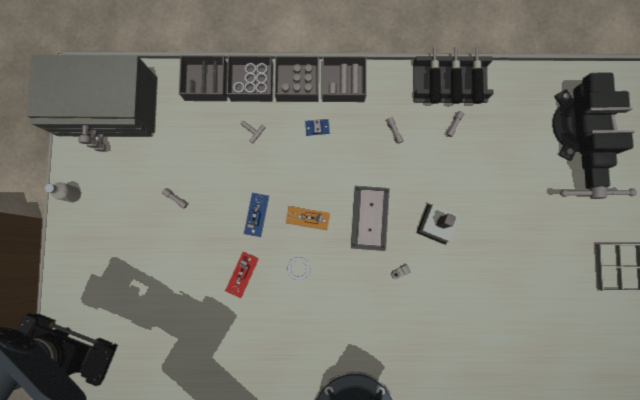

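View pics/wrist0.png

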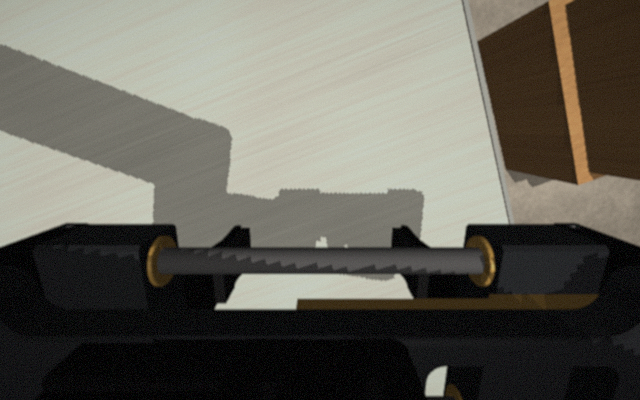

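Throw-off candidates in the top view are the blue long part (256,214), the red one (241,274), the orange one (307,217) and the small blue butt plate (317,127). By the description it is the blue one at (256,214). I'll check that in a close crop.

```bash
cat > h.py <<'E'
import numpy as np,cv2
from rig import robot
from scipy.spatial.transform import Rotation as R
def ray(n,px,z):
    c=robot.calibration(n); d=np.linalg.inv(c['mtx'])@np.array([px[0],px[1],1.])
    o=-c['R'].T@c['t']; d=c['R'].T@d
    return o+d*(z-o[2])/d[2]
def rayw(px,z,pos,q):
    c=robot.calibration('wrist'); H=c['hand_eye']; Rt=R.from_quat(q).as_matrix()
    d=Rt@H[:3,:3]@np.linalg.inv(c['mtx'])@np.array([px[0],px[1],1.]); o=Rt@H[:3,3]+pos
    return o+d*(z-o[2])/d[2]
E
python3 - <<'E'
from h import *
p=cv2.imread('pics/top0.png')
a=cv2.resize(p[180:250,225:295],(420,420),interpolation=cv2.INTER_CUBIC)
b=cv2.resize(p[180:260,340:470],(650,400),interpolation=cv2.INTER_CUBIC)[:,:]
s=cv2.imread('pics/scene0.png')
cv2.imwrite('pics/cropA.png',a);cv2.imwrite('pics/cropB.png',b)
hsv=cv2.cvtColor(p,cv2.COLOR_BGR2HSV)
m=cv2.inRange(hsv,(100,120,40),(130,255,255))
n,l,st,ce=cv2.connectedComponentsWithStats(m)
for i in range(1,n):
    if st[i,4]>60:
        r=cv2.minAreaRect(np.argwhere(l==i)[:,::-1].astype(np.float32)); print(st[i],ce[i],r)
        for c in cv2.boxPoints(r): print('  ',c,ray('top',c,0.006).round(4))
E
```

```text
[321 120   8  14  75] [323.98666667 126.25333333] ((324.5, 126.5), (13.0, 7.0), 90.0)
   [321. 120.] [0.7654 0.0906 0.006 ]
   [328. 120.] [0.7655 0.0717 0.006 ]
   [328. 133.] [0.7297 0.0714 0.006 ]
   [321. 133.] [0.7295 0.0902 0.006 ]
[306 122  10  13  77] [309.90909091 127.97402597] ((310.3597412109375, 127.73780822753906), (12.368331909179688, 8.061501502990723), 83.6598129272461)
   [305.67072 122.03658] [0.7594 0.1318 0.006 ]
   [313.68292 121.14635] [0.7621 0.1103 0.006 ]
   [315.04877 133.43903] [0.7282 0.1062 0.006 ]
   [307.03656 134.32927] [0.7256 0.1278 0.006 ]
[247 194  11  30 108] [251.74074074 207.        ] ((252.26927185058594, 208.6538543701172), (5.4912519454956055, 30.201885223388672), 11.309932708740234)
   [246.61543 222.92308] [0.4855 0.2841 0.006 ]
   [252.5385 193.3077] [0.5644 0.2704 0.006 ]
   [257.9231  194.38463] [0.5616 0.2561 0.006 ]
   [252.00005 224.00002] [0.4828 0.2698 0.006 ]
[245 196  23  40 263] [258.76045627 217.86692015] ((256.5882568359375, 214.6470947265625), (15.037208557128906, 40.74597930908203), 14.03624439239502)
   [244.35297 232.58827] [0.46   0.2894 0.006 ]
   [254.2353  193.05885] [0.5651 0.2659 0.006 ]
   [268.82355 196.70592] [0.5556 0.227  0.006 ]
   [258.94122 236.23534] [0.4508 0.2508 0.006 ]
```

View pics/cropA.png

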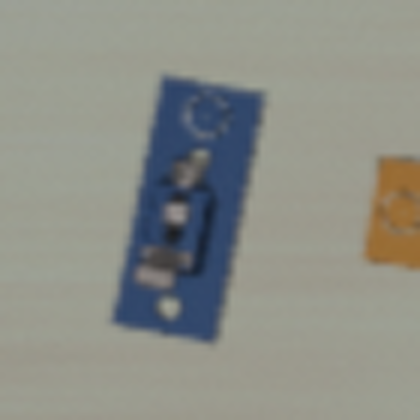

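View pics/cropB.png

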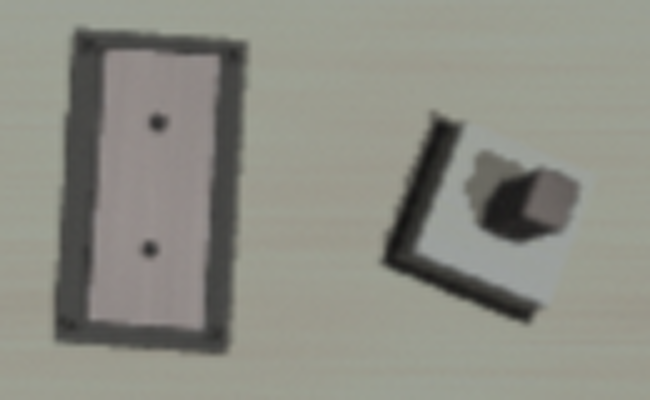

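The crop shows the chosen part is blue, with lever, knob and etched ring, the ring at its upper end (259,199); it fits the description. Next I compute rough positions.

```bash
python3 - <<'E'
from h import *
f=lambda x,y,s,ox,oy:((x+.5)/s-.5+ox,(y+.5)/s-.5+oy)
A=lambda x,y:f(x,y,6,225,180); B=lambda x,y:f(x,y,5,340,180)
c=[ray('top',A(*k),.006) for k in [(162,76),(266,93),(215,343),(112,322)]]
c=np.array(c); print(c.round(4)); ax=(c[0]+c[1]-c[2]-c[3])/2; L=np.linalg.norm(ax); u=ax/L
print('len',L,'ang',np.degrees(np.arctan2(u[1],u[0])),'mid',c.mean(0)-u*.011)
ring=ray('top',A(207,115),.006); print('ring',ring,'mid by ring',ring-u*.053)
print('hole',ray('top',A(168,308),.006)+u*.033)
p1=ray('top',B(158,122),.038);p2=ray('top',B(150,248),.038); print(p1,p2,(p1+p2)/2,np.linalg.norm(p1-p2),np.degrees(np.arctan2(*(p1-p2)[1::-1])))
k=np.array([ray('top',B(*q),.022) for q in [(103,48),(222,52),(207,330),(90,321)]]);print('block',k.mean(0))
t=np.array([ray('top',B(*q),.145) for q in [(541,168),(578,187),(560,228),(523,212)]]);print('pen top',t.round(4),t.mean(0))
E
```

```text
[[0.5672 0.273  0.006 ]
 [0.56   0.2268 0.006 ]
 [0.4495 0.2469 0.006 ]
 [0.4582 0.2922 0.006 ]]
len 0.11146871535298886 ang -10.134152551355053 mid [0.49788311 0.26167896 0.006     ]
ring [0.54996321 0.2527076  0.006     ] mid by ring [0.49779009 0.26203314 0.006     ]
hole [0.49707498 0.26202559 0.006     ]
[ 0.53492013 -0.04089262  0.038     ] [ 0.46989217 -0.03661258  0.038     ] [ 0.50240615 -0.0387526   0.038     ] 0.06516866469048492 -3.765687509517489
block [ 0.50275887 -0.04111276  0.022     ]
pen top [[ 0.5025 -0.2103  0.145 ]
 [ 0.4937 -0.2274  0.145 ]
 [ 0.4743 -0.2186  0.145 ]
 [ 0.4817 -0.2014  0.145 ]] [ 0.48803646 -0.21441357  0.145     ]
```

Request:
{"method": "drive_tool", "body": {
  "targets": [-2,-1,0.3,0,0,0,-5.5,-2.6,0.8,0,0,-1,-9,-4.3,1.3,0,0,-2,-12.7,-6,1.9,0,0,-3,-16.4,-7.8,2.5,0,0,-4,-20,-9.6,3,0,0,-5,-23.7,-11.3,3.5,0,0,-6,-27.4,-13,4,0,0,-7,-31,-14.8,4.6,0,0,-8,-34.7,-16.6,5.2,0,0,-9,-38.5,-18.4,5.8,0,0,-10,-41.7,-20,6.2,0,0,-10.1]
}}

```text
time: 1.15
position: [0.5393, 0.2531, 0.1598]
tool_rot: [0.088, 0.996, -0.0, -0.0]
ft_force: [0.8, 0.2, 0.4]
grip_width: 0.0871
```

Request:
{"method": "drive_tool", "body": {
  "targets": [0,0,0,0,0,0,0,0,0,0,0,0,0,0,0,0,0,0]
}}

```text
time: 1.4
position: [0.5371, 0.2552, 0.1601]
tool_rot: [0.088, 0.996, -0.0, -0.001]
ft_force: [-0.7, 0.3, 0.1]
grip_width: 0.0871
```

```bash
cat > look.py <<'E'
import sys
from h import *
o=robot.get_obs(); p,d=robot.camera('wrist')
n=sys.argv[1]; cv2.imwrite(f'pics/{n}.png',p[:,:,::-1]); np.savez(f'{n}.npz',p=p,d=d,pos=o['position'],q=o['tool_rot'])
Rm=R.from_quat(o['tool_rot']).as_matrix()
print(o['time'],o['position'].round(4),'xang',np.degrees(np.arctan2(Rm[1,0],Rm[0,0])).round(2),'z',Rm[:,2].round(4),'f',o['ft_force'].round(2),'w',round(o['grip_width'],4))
E
python3 look.py w1
```

```text
1.4 [0.5371 0.2552 0.1601] xang 169.89 z [-1.8e-03  1.0e-04 -1.0e+00] f [-0.67  0.34  0.12] w 0.0871
```

View pics/w1.png

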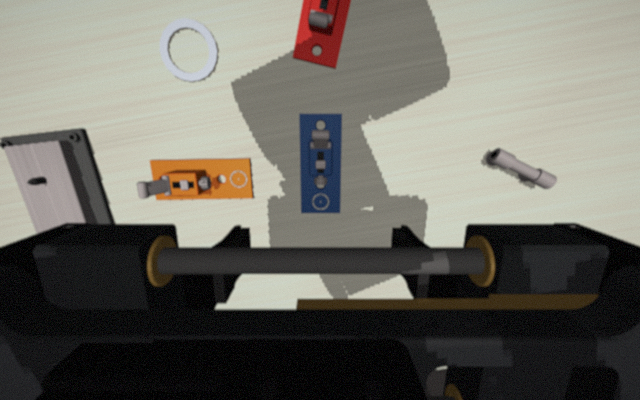

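Wrist view: the blue throw-off lies at (320,163), almost aligned with the image; ring at (320,202), holes at (320,126) and about (320,182).

```bash
cat > meas.py <<'E'
import sys
from h import *
n=sys.argv[1]; z0=float(sys.argv[2]) if len(sys.argv)>2 else 0
f=np.load(n+'.npz'); p=f['p']; hsv=cv2.cvtColor(p,cv2.COLOR_RGB2HSV)
m=cv2.inRange(hsv,(95,110,25),(130,255,255)); m[224:]=0
n_,l,st,ce=cv2.connectedComponentsWithStats(cv2.morphologyEx(m,cv2.MORPH_CLOSE,np.ones((9,9))))
i=1+np.argmax(st[1:,4]); r=cv2.minAreaRect(np.argwhere(l==i)[:,::-1].astype(np.float32)); print(st[i],r)
c=np.array([rayw(b,z0+.006,f['pos'],f['q']) for b in cv2.boxPoints(r)]); 
E=[c[(k+1)%4]-c[k] for k in range(4)]; print('edges',[round(float(np.linalg.norm(e)),4) for e in E])
e=max(E,key=np.linalg.norm); e=e*np.sign(e[0]); u=e/np.linalg.norm(e)
print('ang',np.degrees(np.arctan2(u[1],u[0])),'mid',(c.mean(0)-u*.011).round(4))
x,y,w,h=st[i,:4]; cv2.imwrite(f'pics/{n}_c.png',cv2.resize(p[y-5:y+h+5,x-5:x+w+5,::-1],None,fx=5,fy=5,interpolation=cv2.INTER_CUBIC)); print('crop origin',x-5,y-5)
E
python3 meas.py w1
```

```text
[ 300  115   41   97 3156] ((320.0, 163.0), (96.0, 40.0), 90.0)
edges [0.043, 0.1076, 0.0468, 0.1076]
ang -11.130548386964009 mid [0.4979 0.2613 0.006 ]
crop origin 295 110
```

View pics/w1_c.png

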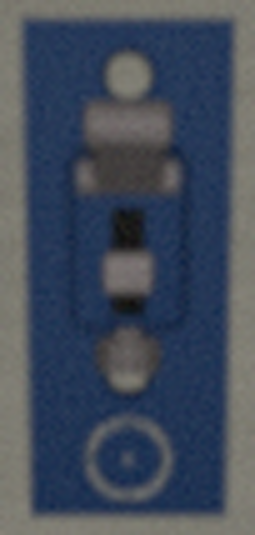

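```bash
python3 - <<'E'
from h import *
f=np.load('w1.npz'); g=lambda x,y,z=.006: rayw(((x+.5)/5-.5+295,(y+.5)/5-.5+110),z,f['pos'],f['q'])
c=np.array([g(*k) for k in [(222,514),(33,514),(24,22),(233,22)]]); a=(c[0]+c[1]-c[2]-c[3])/2;L=np.linalg.norm(a);u=a/L
print(L,np.linalg.norm(c[0]-c[1]),'ang',np.degrees(np.arctan2(u[1],u[0])),'mid',c.mean(0)-u*.011)
r=g(127,458);h=g(128,75); d=r-h; print('ring-hole',np.linalg.norm(d),np.degrees(np.arctan2(d[1],d[0])),'mids',r-u*.053,h+u*.033)
E
```

```text
0.11029235506200127 0.0442951655801384 ang -10.228791242438184 mid [0.4982774  0.26128359 0.006     ]
ring-hole 0.0857494302292491 -10.267117441768965 mids [0.49785744 0.26121675 0.006     ] [0.49811423 0.2612287  0.006     ]
```

Request:
{"method": "drive_tool", "body": {
  "targets": [1,0,1.5,0,0,0,2.5,-0.1,4.5,0,0,0,3.9,-0.1,8,0,0,0,3.96,-0.1,10.5,0,0,0,3.96,-0.1,12.5,0,0,0,3.96,-0.1,13.5,0,0,0,3.96,-0.1,14.1,0,0,0,3.96,-0.1,14.1,0,0,0],
  "grip": -0.4
}}

```text
time: 2.12
position: [0.4979, 0.2619, 0.019]
tool_rot: [0.087, 0.996, -0.0, -0.001]
ft_force: [-0.3, -0.4, -0.4]
grip_width: 0.0613
```

```bash
python3 look.py w2
```

```text
2.1167 [0.4979 0.2619 0.019 ] xang 170.03 z [-1.2e-03 -3.0e-04 -1.0e+00] f [-0.27 -0.39 -0.36] w 0.0613
```

View pics/w2.png

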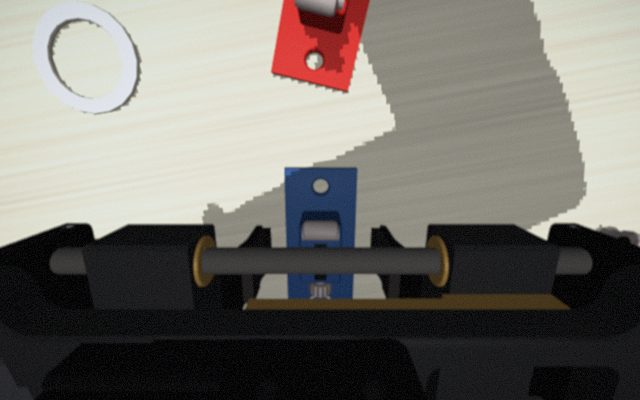

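The throw-off sits centred between the fingers (320,240). I go down and close.

Request:
{"method": "drive_tool", "body": {
  "targets": [0,0,0.5,0,0,0,0,0,1,0,0,0,0,0,1,0,0,0]
}}

```text
time: 2.42
position: [0.4989, 0.2612, 0.0096]
tool_rot: [0.088, 0.996, 0.0, 0.0]
ft_force: [0.3, 0.9, 0.4]
grip_width: 0.0611
```

Request:
{"method": "drive_tool", "body": {
  "targets": [0,0,0,0,0,0,0,0,0,0,0,0,0,0,0,0,0,0,0,0,0,0,0,0,0,0,0,0,0,0,0,0,0,0,0,0,0,0,0,0,0,0,0,0,0,0,0,0],
  "grip": 1,
  "squeeze": 30
}}

```text
time: 3.08
position: [0.4988, 0.2612, 0.0096]
tool_rot: [0.088, 0.996, 0.0, 0.0]
ft_force: [0.0, 0.4, 1.4]
grip_width: 0.0238
```

Request:
{"method": "drive_tool", "body": {
  "targets": [0,0,-2,0,0,0,0,0,-5.5,0,0,0,0,-0.5,-9,0,0,0,-1.5,-3,-11.5,0,0,-1,-3.2,-6.2,-12,0,0,-2,-5,-9.6,-12,0,0,-3,-6.8,-13,-12,0,0,-4,-8.6,-16.5,-12,0,0,-5,-10.4,-20,-12,0,0,-6,-12.2,-23.4,-12,0,0,-6.4,-13.9,-26.7,-12,0,0,-6.4,-14.9,-28.6,-12,0,0,-6.4]
}}

```text
time: 4.08
position: [0.5966, -0.0507, 0.1293]
tool_rot: [0.033, 0.999, -0.001, 0.001]
ft_force: [-0.3, -0.6, -1.2]
grip_width: 0.0239
```

Request:
{"method": "drive_tool", "body": {
  "targets": [0,0,0,0,0,0,0,0,0,0,0,0,0,0,0,0,0,0,0,0,0,0,0,0]
}}

```text
time: 4.42
position: [0.5943, -0.0449, 0.1291]
tool_rot: [0.031, 1.0, 0.0, -0.001]
ft_force: [0.1, 0.4, -1.7]
grip_width: 0.0238
```

```bash
python3 look.py w3
```

```text
4.4167 [ 0.5943 -0.0449  0.1291] xang 176.42 z [-2.e-03  9.e-04 -1.e+00] f [ 0.12  0.38 -1.65] w 0.0238
```

View pics/w3.png

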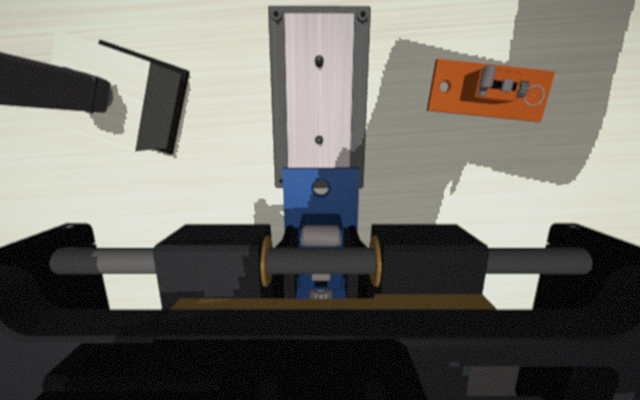

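The held part's near hole is at (320,187), and the fixture pins are at about (319,62) and (319,140). I zoom in to measure them.

```bash
python3 - <<'E'
import cv2
p=cv2.imread('pics/w3.png')
cv2.imwrite('pics/w3c.png',cv2.resize(p[45:205,265:375],None,fx=3.6,fy=3.6,interpolation=cv2.INTER_CUBIC))
a=cv2.resize(p[48:76,305:333],None,fx=14,fy=14,interpolation=cv2.INTER_CUBIC);b=cv2.resize(p[126:154,305:333],None,fx=14,fy=14,interpolation=cv2.INTER_CUBIC)
cv2.imwrite('pics/w3d.png',cv2.hconcat([a,b]))
E
```

```text
(no output)
```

View pics/w3c.png

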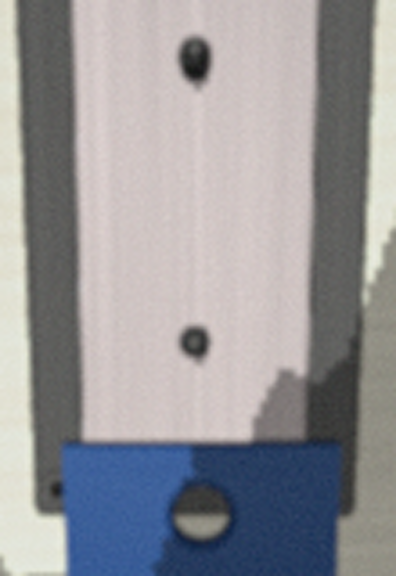

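View pics/w3d.png

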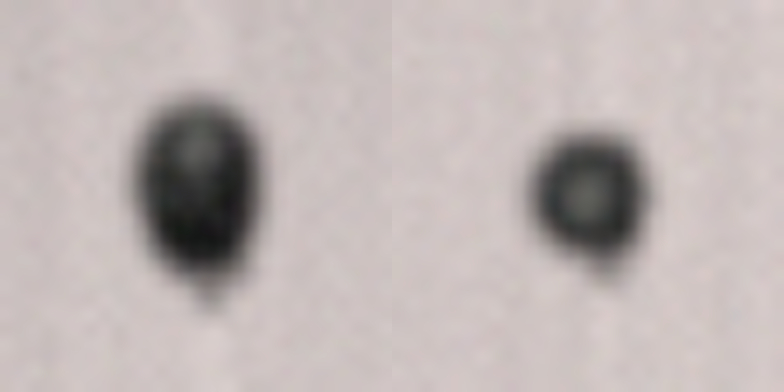

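```bash
python3 - <<'E'
from h import *
f=np.load('w3.npz'); g=lambda x,y,z: rayw((x,y),z,f['pos'],f['q'])
a=g(318.6,58.25,.038);b=g(318.5,139.6,.038);m=(a+b)/2
print('pins',a,b,np.linalg.norm(a-b),np.degrees(np.arctan2(*(a-b)[1::-1])),m)
h=g(320.5,187.1,f['pos'][2]-.0036)
Rm=R.from_quat(f['q']).as_matrix()
print('hole in tool mm',Rm.T@(h-f['pos'])*1e3,'pins in tool',Rm.T@(a-f['pos'])*1e3,Rm.T@(b-f['pos'])*1e3)
# flange in-hand angle: edges from crop: end corners
e=[g(265+x/3.6-.36,45+y/3.6-.36,f['pos'][2]-.0036) for x,y in [(63,444),(337,443),(67,576),(332,576)]]
for v in e: print((Rm.T@(v-f['pos'])*1e3).round(2))
w=[g(265+x/3.6-.36,45+y/3.6-.36,.022) for x,y in [(68,0),(82,440),(318,0),(308,370)]]
for v in w: print('blk',(Rm.T@(v-f['pos'])*1e3).round(2))
E
```

```text
pins [ 0.47026371 -0.03905378  0.038     ] [ 0.53547693 -0.04332337  0.038     ] 0.06535283469158785 176.2541224217194 [ 0.50287032 -0.04118858  0.038     ]
hole in tool mm [34.01325414 -0.30138503  3.66959652] pins in tool [123.99112228  -1.9859051   91.38595811] [58.63868586 -2.17034915 91.25166059]
[ 45.49 -22.9    3.68]
[45.66 21.92  3.71]
[ 23.13 -22.97   3.63]
[23.14 21.83  3.66]
blk [138.29 -32.41 107.39]
blk [ 32.54 -32.1  107.17]
blk [138.3   27.62 107.44]
blk [ 50.87  27.52 107.26]
```

Request:
{"method": "drive_tool", "body": {
  "targets": [1.5,0,0.5,0,0,0,4,-0.1,1.5,0,0,0,6.5,-0.15,3,0,0,0,8.3,-0.18,4.5,0,0,0,9.03,-0.18,6,0,0,0,9.03,-0.18,7,0,0,0,9.03,-0.18,7.5,0,0,0,9.03,-0.18,7.5,0,0,0,9.03,-0.18,7.5,0,0,0]
}}

```text
time: 5.22
position: [0.5069, -0.0425, 0.0548]
tool_rot: [0.032, 1.0, -0.0, 0.001]
ft_force: [0.2, -0.9, -0.6]
grip_width: 0.0243
```

```bash
python3 look.py w4; python3 - <<'E'
import cv2
p=cv2.imread('pics/w4.png')
cv2.imwrite('pics/w4c.png',cv2.resize(p[150:220,265:375],None,fx=7,fy=7,interpolation=cv2.INTER_CUBIC))
E
```

```text
5.2167 [ 0.5069 -0.0425  0.0548] xang 176.39 z [ 2.e-03 -6.e-04 -1.e+00] f [ 0.19 -0.92 -0.59] w 0.0243
```

View pics/w4.png

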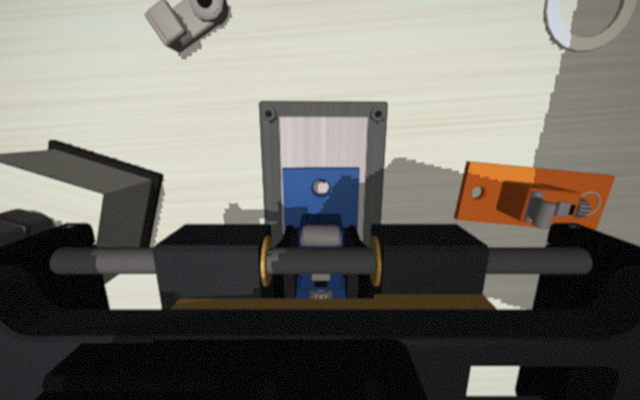

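View pics/w4c.png

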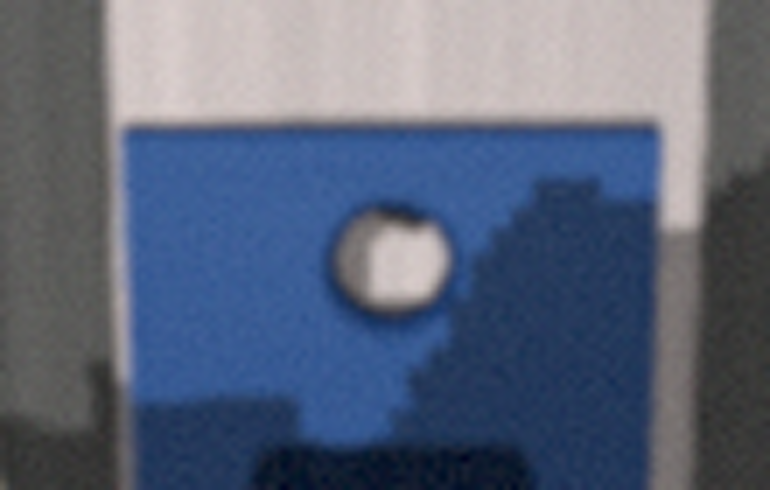

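Request:
{"method": "drive_tool", "body": {
  "targets": [0,0,0,0,0,0,0,0,0,0,0,0,0,0,0,0,0,0]
}}

```text
time: 5.52
position: [0.5058, -0.0426, 0.055]
tool_rot: [0.032, 0.999, -0.0, 0.001]
ft_force: [-0.8, -0.2, -1.4]
grip_width: 0.0241
```

```bash
python3 look.py w5; python3 - <<'E'
import cv2
p=cv2.imread('pics/w5.png')
cv2.imwrite('pics/w5c.png',cv2.resize(p[150:220,265:375],None,fx=7,fy=7,interpolation=cv2.INTER_CUBIC))
E
```

```text
5.5167 [ 0.5058 -0.0426  0.055 ] xang 176.35 z [ 1.3e-03 -4.0e-04 -1.0e+00] f [-0.78 -0.16 -1.39] w 0.0241
```

View pics/w5c.png

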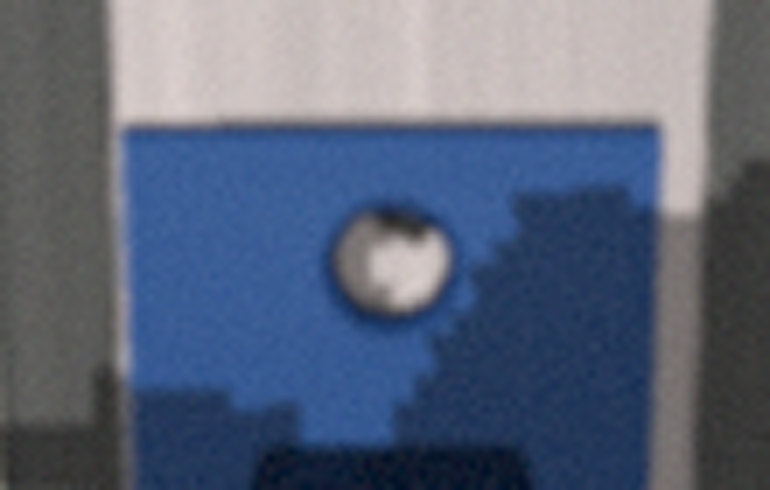

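```bash
python3 - <<'E'
from h import *
f=np.load('w5.npz'); Rm=R.from_quat(f['q']).as_matrix(); zt=f['pos'][2]
def g(x,y,z): return (Rm.T@(rayw((265+(x+.5)/7-.5,150+(y+.5)/7-.5),z,f['pos'],f['q'])-f['pos'])*1e3).round(2)
print('hole',g(392,261,zt-.0036),'corners',g(123,124,zt-.0036),g(659,124,zt-.0036))
print('block',g(109,60,.022),g(710,60,.022))
print('pin tip lower edge', g(408,238,.038), 'pin x-centre',g(403,220,.038))
print(robot.get_obs()['q'])
E
```

```text
hole [34.19 -0.26  3.56] corners [ 45.91 -22.86   3.55] [45.93 22.16  3.53]
block [ 48.29 -28.09  32.98] [48.31 30.93 32.96]
pin tip lower edge [33.61  1.2  16.99] pin x-centre [35.29  0.74 16.99]
[-3.04514852e-01  6.46782467e-01  1.85969678e+00  1.62689143e-05
  6.34041654e-01 -1.81148651e+00]
```

The part still has to go about 1.8 mm along tool +x and 1.6 mm along +y: the shift counts from the commanded pose, not the measured one.

Request:
{"method": "drive_tool", "body": {
  "targets": [0.18,0.16,0,0,0,0,0.18,0.16,0.3,0,0,0,0.18,0.16,0.3,0,0,0,0.18,0.16,0.3,0,0,0,0.18,0.16,0.3,0,0,0]
}}

```text
time: 5.98
position: [0.5035, -0.0407, 0.0514]
tool_rot: [0.032, 0.999, 0.0, -0.0]
ft_force: [1.1, 0.2, -1.8]
grip_width: 0.0237
```

```bash
python3 look.py w6; python3 - <<'E'
import cv2
p=cv2.imread('pics/w6.png')
cv2.imwrite('pics/w6c.png',cv2.resize(p[150:220,265:375],None,fx=7,fy=7,interpolation=cv2.INTER_CUBIC))
E
```

```text
5.9833 [ 0.5035 -0.0407  0.0514] xang 176.34 z [-2.e-04  1.e-04 -1.e+00] f [ 1.08  0.18 -1.76] w 0.0237
```

View pics/w6c.png

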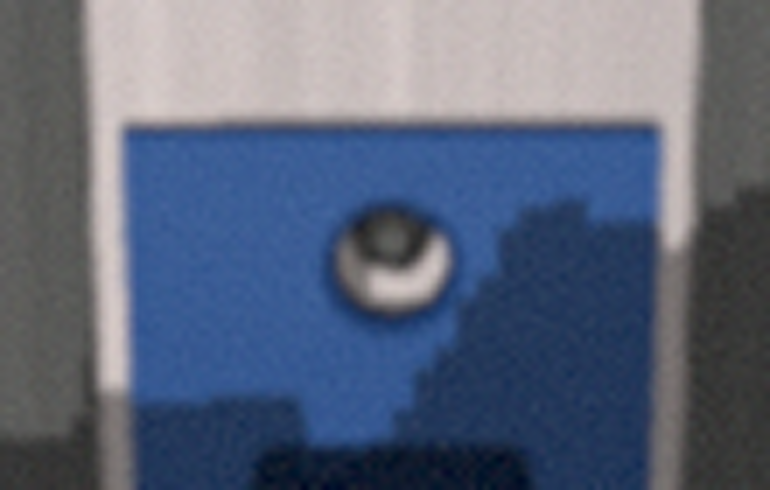

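```bash
python3 - <<'E'
from h import *
f=np.load('w6.npz'); Rm=R.from_quat(f['q']).as_matrix(); zt=f['pos'][2]
def g(x,y,z): return (Rm.T@(rayw((265+(x+.5)/7-.5,150+(y+.5)/7-.5),z,f['pos'],f['q'])-f['pos'])*1e3).round(2)
print('hole',g(392,261,zt-.0036))
print('block',g(88,60,.022),g(699,60,.022),g(97,330,.022),g(688,330,.022))
print('pin tip ', g(392,235,.038),g(392,268,.038))
E
```

```text
hole [34.17 -0.26  3.61]
block [ 48.65 -29.6   29.44] [48.67 29.31 29.44] [ 21.87 -29.73  29.43] [21.9  29.26 29.44]
pin tip  [34.56 -0.27 13.44] [31.52 -0.27 13.44]
```

Pin and hole line up within 0.4 mm, so I lower it.

Request:
{"method": "drive_tool", "body": {
  "targets": [0.02,0,0.3,0,0,0,0.03,0,0.6,0,0,0,0.03,0,0.9,0,0,0,0.03,0,1.2,0,0,0,0.03,0,1.5,0,0,0,0.03,0,1.7,0,0,0,0.03,0,1.7,0,0,0]
}}

```text
time: 6.62
position: [0.5029, -0.0407, 0.034]
tool_rot: [0.032, 0.999, 0.0, -0.001]
ft_force: [-0.0, 0.0, -0.6]
grip_width: 0.0238
```

Request:
{"method": "drive_tool", "body": {
  "targets": [0,0,0.1,0,0,0,0,0,0.2,0,0,0,0,0,0.25,0,0,0,0,0,0.25,0,0,0]
}}

```text
time: 6.95
position: [0.5032, -0.0407, 0.032]
tool_rot: [0.032, 0.999, 0.0, -0.0]
ft_force: [-0.4, -0.4, -1.1]
grip_width: 0.0236
```

```bash
python3 look.py w7
```

```text
6.95 [ 0.5032 -0.0407  0.032 ] xang 176.34 z [-0.  0. -1.] f [-0.4  -0.44 -1.1 ] w 0.0236
```

View pics/w7.png

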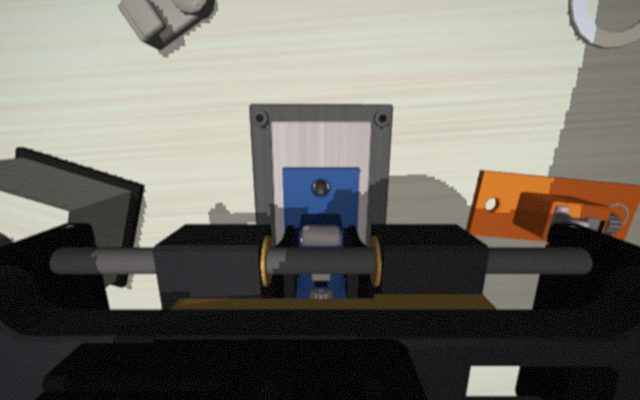

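The pin shows through the hole at (320,187), and there is no contact force yet. I ease it down a little more.

Request:
{"method": "drive_tool", "body": {
  "targets": [0,0,0.05,0,0,0,0,0,0.1,0,0,0,0,0,0.1,0,0,0]
}}

```text
time: 7.25
position: [0.5034, -0.0408, 0.0316]
tool_rot: [0.032, 0.999, -0.0, 0.0]
ft_force: [-1.5, -0.2, 3.4]
grip_width: 0.0236
```

It has seated at the predicted height, with +3.4 N. I release it.

Request:
{"method": "drive_tool", "body": {
  "targets": [0,0,0,0,0,0,0,0,0,0,0,0,0,0,0,0,0,0,0,0,0,0,0,0,0,0,0,0,0,0,0,0,0,0,0,0],
  "grip": -0.4
}}

```text
time: 7.75
position: [0.5032, -0.0407, 0.0309]
tool_rot: [0.032, 0.999, 0.0, -0.0]
ft_force: [0.4, -0.4, 0.3]
grip_width: 0.0555
```

Request:
{"method": "drive_tool", "body": {
  "targets": [0,0,-2,0,0,0,0,0,-5,0,0,0,0,0,-9,0,0,0,-2,0,-12,0,0,0,-4,0,-14,0,0,0,-4,0,-14,0,0,0,-4,0,-14,0,0,0,-4,0,-14,0,0,0]
}}

```text
time: 8.42
position: [0.5412, -0.0427, 0.1699]
tool_rot: [0.032, 0.999, 0.0, -0.002]
ft_force: [-0.2, 0.5, -0.8]
grip_width: 0.0606
```

```bash
python3 look.py w8; python3 meas.py w8 0.022
```

```text
8.4167 [ 0.5412 -0.0427  0.1699] xang 176.35 z [-0.0037  0.001  -1.    ] f [-0.22  0.46 -0.77] w 0.0606
[ 300  115   42  101 3435] ((320.5, 165.0), (100.0, 41.0), 90.0)
edges [0.0424, 0.1081, 0.0463, 0.1081]
ang -4.662003357009879 mid [ 0.5021 -0.0404  0.028 ]
crop origin 295 110
```

View pics/w8.png

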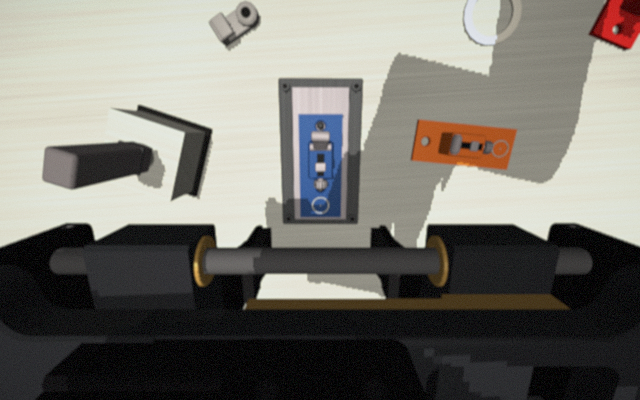

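View pics/w8_c.png

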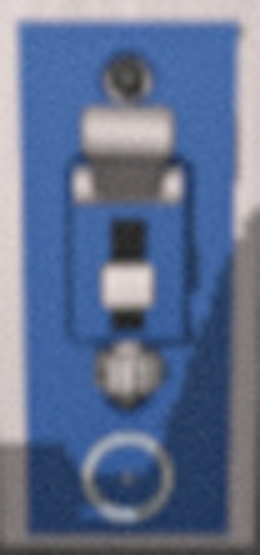

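Request:
{"method": "drive_tool", "body": {
  "targets": [0,-1,-2,0,0,2,0,-3,-4,0,0,5,0,-6,-6,0,0,9,0,-9.5,-6,0,0,13,0,-13,-6,0,0,17,0.3,-16,-6,0,0,20,0.5,-18.5,-6,0,0,22.4,0.5,-19,-6,0,0,22.4,0.5,-19,-6,0,0,22.4,0.5,-19,-6,0,0,22.4,0.5,-19,-6,0,0,22.4]
}}

```text
time: 9.38
position: [0.5254, -0.2307, 0.2301]
tool_rot: [0.225, 0.974, 0.001, -0.001]
ft_force: [1.4, 0.0, 0.2]
grip_width: 0.0613
```

```bash
python3 - <<'E'
from h import *
f=np.load('w8.npz'); g=lambda x,y,z=.028: rayw(((x+.5)/5-.5+295,(y+.5)/5-.5+110),z,f['pos'],f['q'])
c=np.array([g(*k) for k in [(230,532),(28,532),(20,22),(240,22)]]); a=(c[0]+c[1]-c[2]-c[3])/2;L=np.linalg.norm(a);u=a/L
print(L,np.linalg.norm(c[0]-c[1]),'ang',np.degrees(np.arctan2(u[1],u[0])),'mid',c.mean(0)-u*.011)
r=g(127,477);h=g(128,77); d=r-h; print('ring',r,'ring-hole',np.linalg.norm(d),'mids',r-u*.053,h+u*.033)
E
python3 look.py w9
```

```text
0.11026701144527926 0.04565666105407507 ang -3.7491416211180155 mid [ 0.5024006  -0.04063316  0.028     ]
ring [ 0.55551909 -0.04458585  0.028     ] ring-hole 0.08641801262579965 mids [ 0.50263251 -0.04112028  0.028     ] [ 0.50222045 -0.04101626  0.028     ]
9.3833 [ 0.5254 -0.2307  0.2301] xang 154.02 z [-0.0022  0.0022 -1.    ] f [1.37 0.05 0.17] w 0.0613
```

View pics/w9.png

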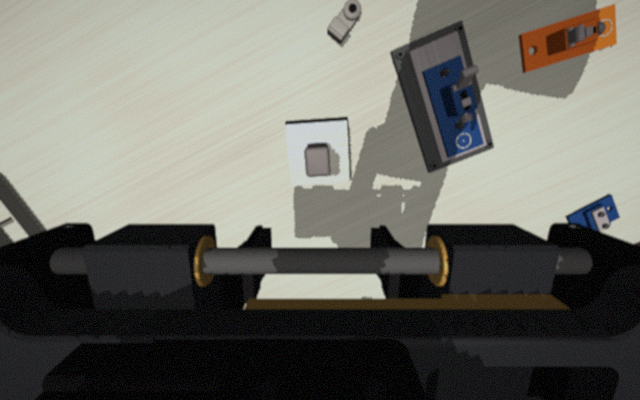

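The pen top (317,160) is square to the tool, in its rest. The seated part and its ring show at (463,140).

```bash
python3 - <<'E'
import cv2
p=cv2.imread('pics/w9.png')
cv2.imwrite('pics/w9c.png',cv2.resize(p[110:200,275:365],None,fx=6,fy=6,interpolation=cv2.INTER_CUBIC))
E
```

```text
(no output)
```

View pics/w9c.png

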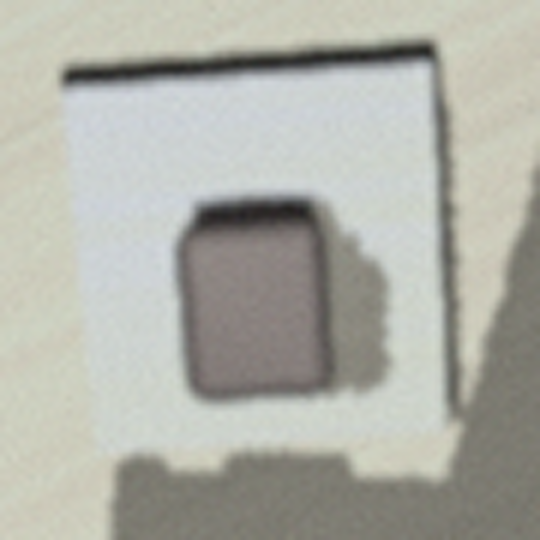

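```bash
python3 - <<'E'
from h import *
f=np.load('w9.npz'); Rm=R.from_quat(f['q']).as_matrix()
g=lambda x,y,z: rayw(((x+.5)/6-.5+275,(y+.5)/6-.5+110),z,f['pos'],f['q'])
def show(P):
    P=np.array(P); t=(P-f['pos'])@Rm*1e3
    print(P.mean(0).round(4),'tool',t.mean(0).round(2)); 
    for k in range(4):
        e=t[(k+1)%4]-t[k]; print('   ',np.linalg.norm(e).round(1),np.degrees(np.arctan2(e[1],e[0])).round(1))
show([g(*k,.145) for k in [(179,222),(322,217),(334,390),(188,400)]])
show([g(*k,.055) for k in [(63,78),(438,60),(448,425),(97,447)]])
d=f['d']; print('depth pen top',np.median(d[150:170,310:325]))
E
```

```text
[ 0.4874 -0.2158  0.145 ] tool [40.44 -3.3  85.17]
    20.6 88.0
    25.1 175.6
    21.6 -94.0
    25.9 -2.1
[ 0.4871 -0.2156  0.055 ] tool [ 40.48  -3.32 175.17]
    72.2 87.3
    71.1 177.0
    71.3 -93.7
    72.3 -3.7
depth pen top 0.24612033
```

Request:
{"method": "drive_tool", "body": {
  "targets": [1.5,-0.1,0,0,0,-1,3,-0.3,0,0,0,-2,4.05,-0.33,1,0,0,-3,4.05,-0.33,3,0,0,-3,4.05,-0.33,5.5,0,0,-3,4.05,-0.33,7,0,0,-3,4.05,-0.33,7,0,0,-3,4.05,-0.33,7,0,0,-3,4.05,-0.33,7,0,0,-3]
}}

```text
time: 10.18
position: [0.489, -0.2174, 0.1619]
tool_rot: [0.199, 0.98, -0.0, 0.001]
ft_force: [0.6, -0.8, 0.4]
grip_width: 0.0611
```

```bash
python3 look.py w10
```

```text
10.1833 [ 0.489  -0.2174  0.1619] xang 157.02 z [ 1.3e-03 -9.0e-04 -1.0e+00] f [ 0.6  -0.82  0.38] w 0.0611
```

View pics/w10.png

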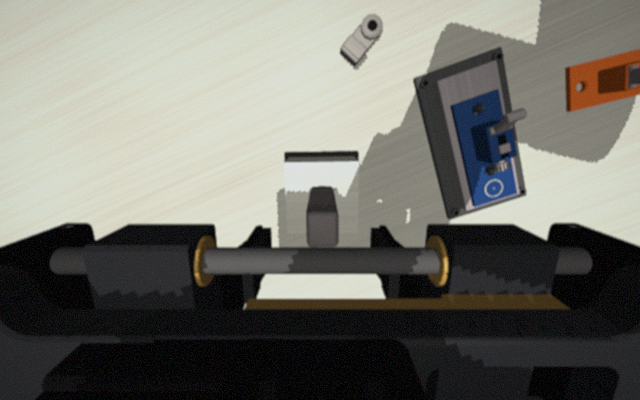

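Request:
{"method": "drive_tool", "body": {
  "targets": [0.18,0.08,0.5,0,0,0,0.18,0.08,2,0,0,0,0.18,0.08,4,0,0,0,0.18,0.08,5.8,0,0,0,0.18,0.08,6.55,0,0,0,0.18,0.08,6.55,0,0,0,0.18,0.08,6.55,0,0,0,0.18,0.08,6.55,0,0,0]
}}

```text
time: 10.9
position: [0.4876, -0.2168, 0.0965]
tool_rot: [0.2, 0.98, -0.0, 0.001]
ft_force: [0.3, -0.4, 0.0]
grip_width: 0.0608
```

```bash
python3 look.py w11
```

```text
10.9 [ 0.4876 -0.2168  0.0965] xang 156.95 z [ 0.0016 -0.0012 -1.    ] f [ 0.33 -0.38  0.04] w 0.0608
```

View pics/w11.png

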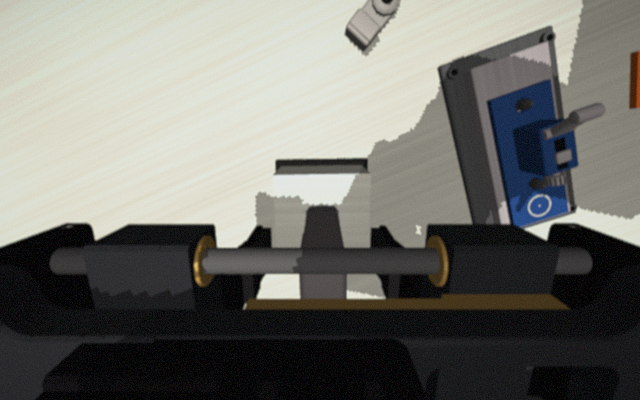

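The pen (322,255) is centred between the pads. I close on it.

Request:
{"method": "drive_tool", "body": {
  "targets": [0,0.06,0,0,0,0,0,0.06,0,0,0,0,0,0.06,0,0,0,0,0,0.06,0,0,0,0,0,0.06,0,0,0,0,0,0.06,0,0,0,0,0,0.06,0,0,0,0,0,0.06,0,0,0,0],
  "grip": 1,
  "squeeze": 35
}}

```text
time: 11.62
position: [0.4871, -0.2158, 0.0956]
tool_rot: [0.2, 0.98, 0.0, -0.0]
ft_force: [0.2, 0.2, 0.0]
grip_width: 0.022
```

Request:
{"method": "drive_tool", "body": {
  "targets": [0,0,-1,0,0,0,0,0,-3,0,0,0,0,0,-5,0,0,0,0,0,-7,0,0,0,0,0,-8,0,0,0,0,0,-8,0,0,0,0,0,-8,0,0,0]
}}

```text
time: 12.2
position: [0.4872, -0.2158, 0.1759]
tool_rot: [0.2, 0.98, -0.0, 0.0]
ft_force: [0.5, 0.5, -1.5]
grip_width: 0.0218
```

```bash
python3 look.py w12; python3 - <<'E'
from h import *
p,d=robot.camera('scene'); cv2.imwrite('pics/s12.png',p[:,:,::-1])
cv2.imwrite('pics/s12c.png',cv2.resize(p[140:310,150:330,::-1],None,fx=3.5,fy=3.5,interpolation=cv2.INTER_CUBIC))
E
```

```text
12.2 [ 0.4872 -0.2158  0.1759] xang 156.94 z [ 8.e-04 -6.e-04 -1.e+00] f [ 0.49  0.48 -1.48] w 0.0218
```

View pics/w12.png

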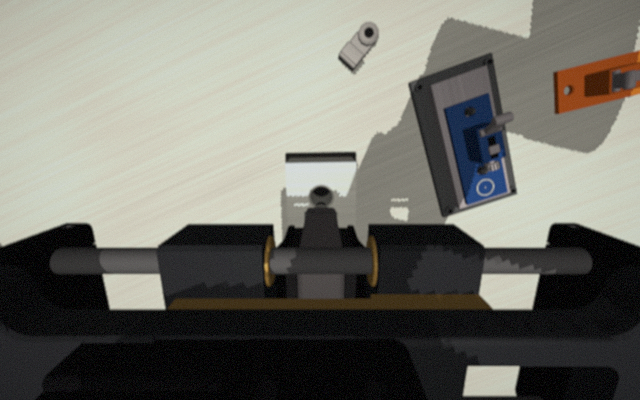

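View pics/s12c.png

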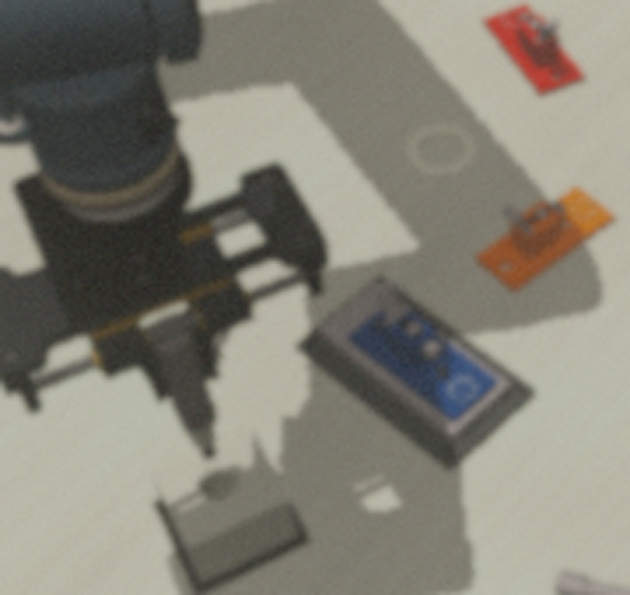

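Request:
{"method": "drive_tool", "body": {
  "targets": [0,1,0,0,0,0,0.1,3,0,0,0,0,0.2,5.5,0,0,0,0,0.3,8.5,0,0,0,0,0.4,11.5,0,0,0,0,0.44,14.5,0,0,0,0,0.44,17,0,0,0,0,0.44,18.4,0.5,0,0,0,0.44,18.4,1.5,0,0,0,0.44,18.4,2.5,0,0,0,0.44,18.4,3,0,0,0,0.44,18.4,3,0,0,0]
}}

```text
time: 13.3
position: [0.5532, -0.045, 0.1432]
tool_rot: [0.2, 0.98, 0.0, -0.003]
ft_force: [-0.5, -0.1, -0.3]
grip_width: 0.0216
```

Request:
{"method": "drive_tool", "body": {
  "targets": [0,0,0,0,0,0,0,0,0,0,0,0,0,0,0,0,0,0]
}}

```text
time: 13.55
position: [0.5553, -0.0455, 0.1459]
tool_rot: [0.2, 0.98, -0.0, 0.0]
ft_force: [0.2, -0.2, -0.1]
grip_width: 0.0213
```

```bash
python3 look.py w13; python3 - <<'E'
import cv2
p=cv2.imread('pics/w13.png')
cv2.imwrite('pics/w13c.png',cv2.resize(p[140:230,265:375],None,fx=7,fy=6.6,interpolation=cv2.INTER_CUBIC))
E
```

```text
13.55 [ 0.5553 -0.0455  0.1459] xang 156.87 z [ 7.e-04 -2.e-04 -1.e+00] f [ 0.19 -0.2  -0.1 ] w 0.0213
```

View pics/w13c.png

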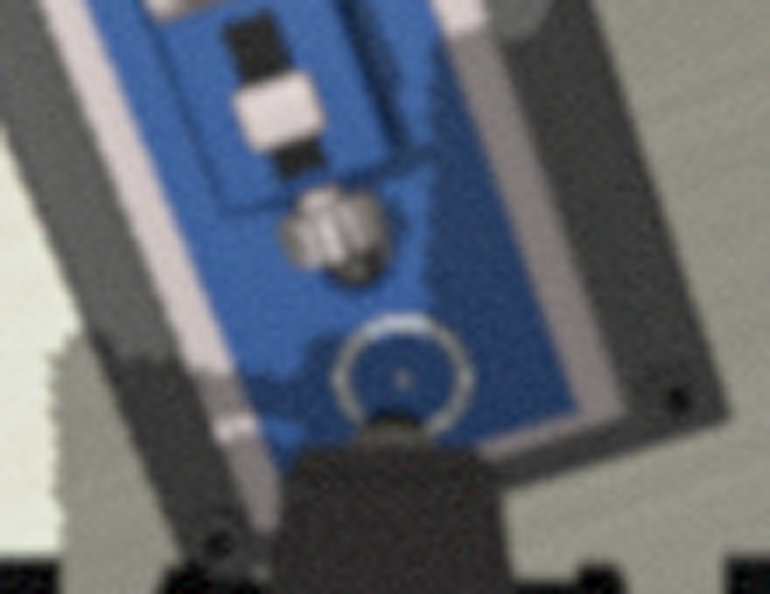

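```bash
python3 - <<'E'
from h import *
f=np.load('w13.npz'); Rm=R.from_quat(f['q']).as_matrix()
r=rayw((265+403.5/7-.5,140+378.5/6.6-.5),.028,f['pos'],f['q']); print(r,(Rm.T@(r-f['pos'])*1e3).round(2))
c=robot.calibration('wrist');H=c['hand_eye']
for s in (80,83,85.8):
  v=np.linalg.inv(H)@np.array([0,0,s/1e3,1]); u=c['mtx']@v[:3]; u=u/u[2]; print(s,u[:2],((u[0]-265+.5)*7,(u[1]-140+.5)*6.6))
E
```

```text
[ 0.55563711 -0.04430977  0.028     ] [  0.29   1.21 117.9 ]
80 [320.96475558 207.14388959] (np.float64(395.2532890621895), np.float64(446.4496713115348))
83 [320.96400212 206.24473382] (np.float64(395.2480148527411), np.float64(440.51524318163393))
85.8 [320.96331431 205.42391801] (np.float64(395.2432001647758), np.float64(435.09785883675045))
```

Request:
{"method": "drive_tool", "body": {
  "targets": [0.03,0.11,0.5,0,0,0,0.03,0.11,1.2,0,0,0,0.03,0.11,2,0,0,0,0.03,0.11,2.5,0,0,0,0.03,0.11,2.8,0,0,0,0.03,0.11,2.8,0,0,0,0.03,0.11,2.8,0,0,0,0.03,0.11,2.8,0,0,0]
}}

```text
time: 14.27
position: [0.5555, -0.0436, 0.1176]
tool_rot: [0.2, 0.98, -0.0, 0.0]
ft_force: [0.4, 0.3, -1.1]
grip_width: 0.0218
```

```bash
python3 look.py w14; python3 - <<'E'
import cv2
p=cv2.imread('pics/w14.png')
cv2.imwrite('pics/w14c.png',cv2.resize(p[140:230,265:375],None,fx=7,fy=6.6,interpolation=cv2.INTER_CUBIC))
E
```

```text
14.2667 [ 0.5555 -0.0436  0.1176] xang 156.95 z [ 3.e-04 -1.e-04 -1.e+00] f [ 0.41  0.34 -1.12] w 0.0218
```

View pics/w14c.png

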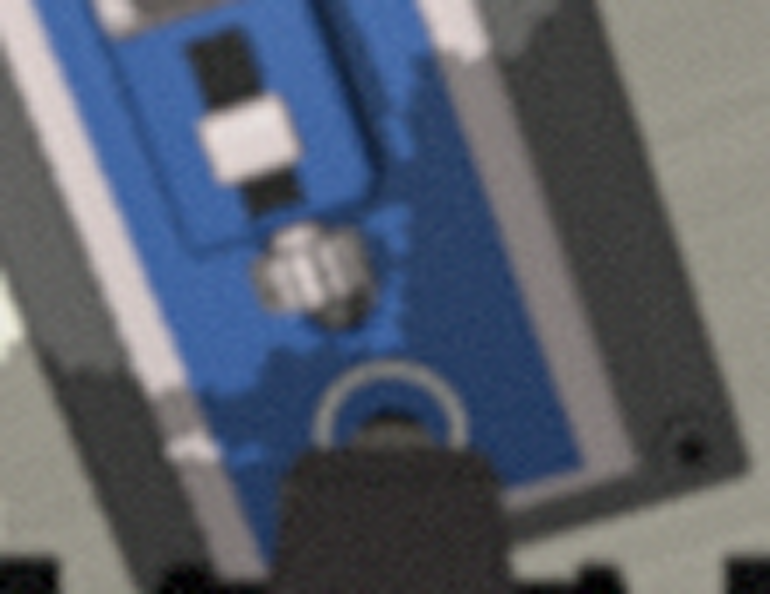

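The tip and ring centres coincide at about (393,435) in the crop. I press in two steps.

Request:
{"method": "drive_tool", "body": {
  "targets": [0,0,0.2,0,0,0,0,0,0.4,0,0,0,0,0,0.6,0,0,0,0,0,0.6,0,0,0,0,0,0.6,0,0,0]
}}

```text
time: 14.73
position: [0.5556, -0.0437, 0.1117]
tool_rot: [0.2, 0.98, 0.0, 0.0]
ft_force: [0.7, 0.4, 0.5]
grip_width: 0.0218
```

```bash
python3 look.py w15
```

```text
14.7333 [ 0.5556 -0.0437  0.1117] xang 156.94 z [ 6.e-04 -1.e-04 -1.e+00] f [0.68 0.35 0.51] w 0.0218
```

Request:
{"method": "drive_tool", "body": {
  "targets": [0,0,0.15,0,0,0,0,0,0.3,0,0,0,0,0,0.3,0,0,0,0,0,0.3,0,0,0]
}}

```text
time: 15.12
position: [0.5555, -0.0436, 0.1087]
tool_rot: [0.2, 0.98, -0.0, 0.0]
ft_force: [0.5, 0.4, 0.7]
grip_width: 0.0219
```

```bash
python3 look.py w16;python3 look.py w17;  python3 - <<'E'
from h import *
fs=[]
for k in range(6):
    fs.append(np.r_[robot.get_obs()['ft_force'][2],robot.get_obs()['position'][2]]); p,d=robot.camera('scene')
print(np.array(fs).round(4).tolist(),np.mean(fs,0))
cv2.imwrite('pics/s17.png',cv2.resize(p[140:260,180:320,::-1],None,fx=5,fy=5,interpolation=cv2.INTER_CUBIC))
p=cv2.imread('pics/w17.png')
cv2.imwrite('pics/w17c.png',cv2.resize(p[140:230,265:375],None,fx=7,fy=6.6,interpolation=cv2.INTER_CUBIC))
E
```

```text
15.1167 [ 0.5555 -0.0436  0.1087] xang 156.95 z [ 6.e-04 -2.e-04 -1.e+00] f [0.52 0.4  0.71] w 0.0219
15.1667 [ 0.5555 -0.0437  0.1087] xang 156.94 z [ 6.e-04 -1.e-04 -1.e+00] f [-0.1  -0.3   1.85] w 0.0218
[[1.6316, 0.1087], [1.8248, 0.1087], [2.5089, 0.1087], [2.0343, 0.1087], [1.2325, 0.1087], [1.7868, 0.1087]] [1.83648167 0.10869813]
```

View pics/w17c.png

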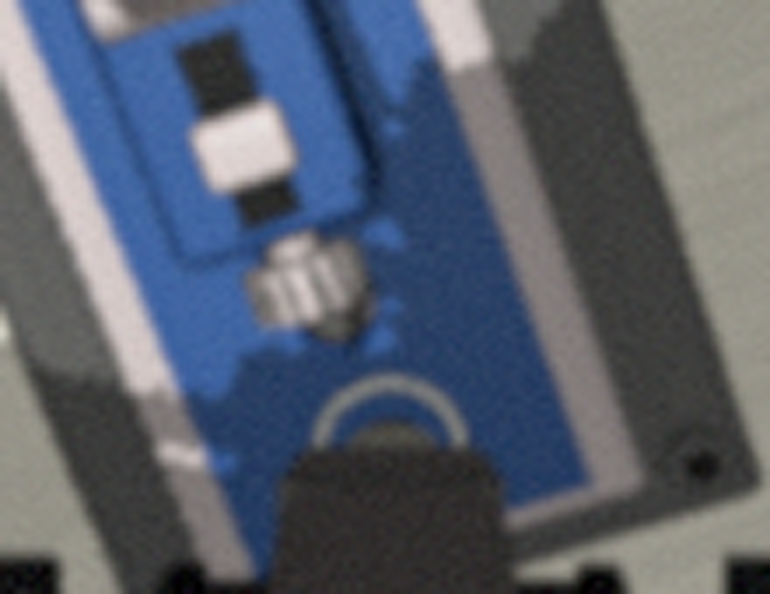

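View pics/s17.png

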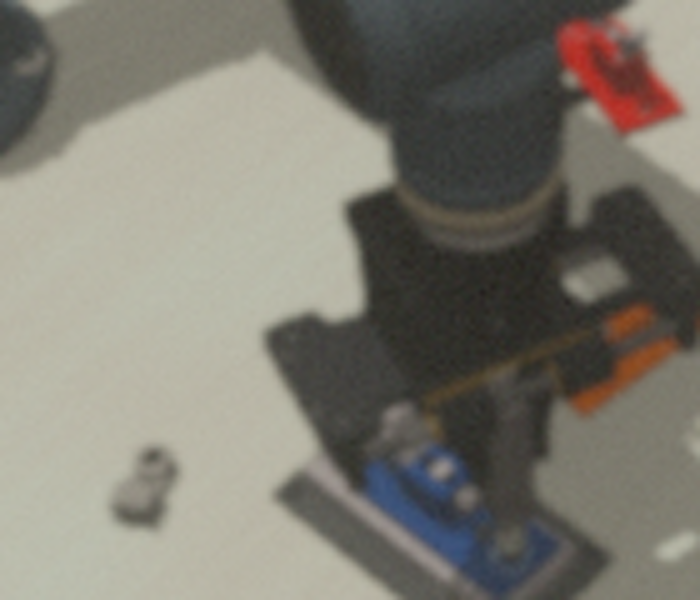

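The force (about 1.84 + 0.9 = 2.7 N) and the height (about 5 mm pushed in) both say about half way, and the tip is centred in the ring. I hand in.

```bash
python3 -c "
from rig import robot
print(robot.hand_in())"
```

```text
the job is handed in; nothing more can be done
None
```

The job is handed in at about 15.5 s. The blue throw-off is seated on both fixture pins and released, and I am holding the coating pen upright on the etched ring.

- **Seating:** The TCP height matched the flush position (0.0316 m), with about 3 to 5 N on contact. After release, the camera showed a pin through the visible hole. The part's centre was within about 0.5 mm of the fixture centre.
- **Pen position:** The tip and ring centres agree to well under 1 mm, against about 3.5 mm of room. The pen leans less than 0.1°.
- **Sleeve:** TCP height gives about 5 mm pushed in. The mean force, about 2.7 N after allowing for the pen's weight, gives about 4.3 mm. The two differ slightly, but both are close to half way; single force readings were noisy (+0.7 to +2.5 N).
- **Not seen directly:** The pen body hides most of the tip in the wrist view, so its position under the body is worked out from the grasp. The second hole was not seen clearly either.
- **Other parts:** I did not touch the other parts. I took no final picture of the whole counter to confirm it.

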